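Scan the green-labelled component box

TASK

Pick up the yellow hand scanner by its black grip and aim it straight down at the middle of the green label, from about 10 cm above it and with the long side of the scanner's head along the label's long side; hold it still there for two seconds so that it reads. Then set the scanner down upright on the middle of the blue charging pad, letting go only once it stands, and leave the green-labelled box where it is.

Things in the scene. Friction and masses are not known exactly. Their poses are not given: they have to be found in the camera images.
- scanner: Hand scanner, about 0.22 kg, loose, standing on its head. Yellow head 80 (x) x 42 (y) x 26 mm high, yellow neck 60 x 36 up to 44 mm, black grip 36 (x) x 30 (y) from 44 to 118 mm high, yellow cap. Grasp across the 30 mm (fingers close along y), about 88 mm up. Origin: centre of the underside, the reading window; z up out of the grip, reads along -z, scan line (long side) along x
- green_label (a point): Centre of the green label on the lid of one of four like dark grey boxes on the bench (114 x 84 mm, 42 mm high, loose, 0.35 kg); the other three have red labels. Label 66 mm (x) by 32 mm (y) with black bars, level, facing up (z), 42 mm above the bench. The boxes change places and are turned a little.
- pad: Flat square blue charging pad with a black top panel, 120 x 120 mm, 12 mm thick, fixed to the bench. Origin: centre of its underside; its top, where the scanner is to stand, is 12 mm higher; z up. The boxes lie between scanner and pad, either of which may be on the left.
Things that resemble listed ones, but are neither listed nor needed, are in the scene too. Several things look just like the pad: the one meant starts farthest to the robot's left.

How it is judged:
On the way, in this order (a step that is already met when the one before it is completed fails the run):
1. the held scanner is aimed straight down at the middle of the green label, lengthways along it, 5 to 15 cm above it, and held still for 1 second (x of green_label in the frame of scanner between -0.018 and 0.018 m and y of green_label in the frame of scanner between -0.018 and 0.018 m and z of green_label in the frame of scanner between -0.15 and -0.05 m and angle between scanner's own z axis and vertical below 0.2 rad and angle between the x axis of scanner and the x axis of green_label, either way round below 0.3 rad and linear speed of scanner below 0.03 m/s and angular speed of scanner below 0.2 rad/s and contact force between the fingers and scanner above 0.5 N), for 1 s.
2. the scanner is lowered upright onto the charging pad while still held, not dropped (horizontal distance between scanner and pad below 0.025 m and z of scanner in the frame of pad between 0.008 and 0.017 m and angle between scanner's own z axis and vertical below 0.1 rad and contact force between the fingers and scanner above 0.5 N), for 0.1 s.
At the end, for the whole second after the job is handed in: The scanner, let go and at rest, stands upright (within 6 degrees) on the charging pad, its middle within 25 mm of the pad's middle (horizontal distance between scanner and pad below 0.025 m and z of scanner in the frame of pad between 0.008 and 0.017 m and angle between scanner's own z axis and vertical below 0.1 rad and linear speed of scanner below 0.02 m/s and contact force between the fingers and scanner below 0.1 N); the robot touches nothing.
It fails at once if the green-labelled box is shifted by more than 15 mm (distance of green_label from where it was at the start of the episode above 0.015 m).
It also fails if it takes over 48 s, if anything falls off the work surface, if the arm or the gripper's body presses on something with over 40 N, if the wrist force passes 120 N, or if a joint passes its speed limit or range.

ROBOT

A 7-joint arm with a two-finger parallel gripper is mounted at the origin on the work surface. World frame = base frame: x ahead of the robot, y to its left, z up, the work surface at z = 0. Lengths are in m, angles in rad, forces in N, time in s.
With the tool pointing down it reaches from about 0.425 to 0.95 m from the base axis. Payload 16.7 kg.
Tool frame: the origin (TCP) lies between the finger pads; the fingertips stand env.finger_overhang ahead of it and the grasp point (between the pads) lies 5 mm behind it (env.finger_overhang is the distance from the TCP to the fingertips, in m); z points along the fingers, y is the line along which they close (so a half turn about z gives the same grasp; the last joint's range is limited). The gripper opens to 94 mm and grips with 3 to 60 N. Pads are 16 mm wide; open, the fingers measure 119 mm over their backs; the gripper's body (75 mm by 177 mm) begins 78 mm behind the grasp point.
Start: joints at [0.992, 0.426, 0.074, 1.606, -0.034, 1.111, -0.067], TCP at [0.281, -0.614, 0.219] pointing down, gripper open.
Joint ranges: [-2.85, 2.85], [-0.5, 2.14], [-1.23, 1.37], [0.21, 2.46], [-1.02, 4.16], [0.16, 2.05], [-2.73, 2.73]. Speed limits (rad/s): [1.89, 1.89, 2.39, 2.39, 3.01, 3.01, 3.01].

INTERFACE

Orientations are given as a unit quaternion [w, x, y, z].
In Python, from cell import env, eyes, finish_job, status gives the robot as it stands. The module is installed in compiled form; this text tells all that it offers. Calls block until the motion is done:
- env.goto(position, orientation): joint-space move of the TCP to a pose.
- env.move_straight(position, rot=None, speed=0.15): straight line of the TCP; rot=None keeps the orientation; speed is the mean speed in m/s.
- env.set_joints(angles): joint-space move.
- env.command_gripper(opening): finger opening in m; the grip force is fixed at half the most; returns when the fingers have stopped.
- env.dwell(seconds).
- env.ik(position, orientation): joint angles nearest the present ones, or None.
- eyes.camera(name): name is "side" or "top" or "wrist"; returns a dict with "color" (480x640x3 uint8, red, green, blue), "K" (3x3 intrinsics, pixels), "dist" ([k1, k2, p1, p2, k3] as OpenCV has them; the pictures are not rectified), "extrinsics" (4x4, takes a point from camera to world coordinates); the wrist camera has in their place "hand_eye" (4x4, takes a point from camera to tool coordinates, whose origin is the TCP and whose axes are the flange's). Camera axes: x right, y up, looking along -z (the intrinsics and any distortion apply to the point x, -y, -z); pixel columns grow to the right and rows downward; lengths in m; the calibration is good to about 2 mm. A picture is of the moment at which its call begins: read the wrist's pose just before it. There is no depth.
A pose or a line that the arm cannot do raises env.MotionError and nothing moves.
- finish_job(): hands the job in; it is judged then, once.
Readings, each from a call of its own:
- status.current_t(): time.
- status.current_q(): joint angles.
- status.current_qvel(): joint speeds.
- status.current_tau(): joint torques, N m.
- status.current_position(): TCP position.
- status.current_ee_rot(): TCP orientation.
- status.current_wrist_force(): force on the tool from outside, world axes, zero at the start.
- status.current_ft_torque(): the same for the moment, N m.
- status.current_gripper_width(): finger opening in m.
- status.current_finger_force(): force on a finger pad.
Only numpy, scipy, OpenCV 4.12 (cv2) and the standard library are available. Lean on these libraries where they do the work, as an engineer would, in place of code of your own. Each camera call takes 0.05 s, during which the arm holds its last target. There are 200 camera calls.

## Working session

There is one attempt and no reset: what is moved stays moved. The work goes in short steps, each a Python script; the robot and the scene stay as the last script left them, time stands still between calls to the robot, and variables do not carry over. Pictures are saved under pics/ and viewed, at most 10 in all, crops included, and the job is handed in when it is done.

```bash
mkdir -p pics; python3 - <<'E'
from cell import env,eyes,status
import cv2,numpy as np,pickle
d={}
for n in("top","side"):
    c=eyes.camera(n);d[n]=c
    cv2.imwrite(f"pics/{n}0.png",c["color"][:,:,::-1]);print(n,c["K"].tolist(),c["dist"],np.round(c["extrinsics"],3).tolist())
pickle.dump(d,open("d0.pkl","wb"));print(env.finger_overhang,status.current_t(),status.current_ee_rot())
E
```

```text
top [[620.3301971205993, 0.0, 317.89754684695816], [0.0, 620.3301971205993, 235.168085055415], [0.0, 0.0, 1.0]] [-0.12306938  0.          0.          0.          0.        ] [[0.02, 0.986, -0.166, 0.225], [-1.0, 0.017, -0.023, -0.078], [-0.019, 0.166, 0.986, 1.562], [0.0, 0.0, 0.0, 1.0]]
side [[585.8224611290944, 0.0, 326.04543123193275], [0.0, 585.8224611290944, 246.17472801160886], [0.0, 0.0, 1.0]] [-0.12957418  0.          0.          0.          0.        ] [[-0.845, 0.29, -0.45, -0.152], [-0.535, -0.441, 0.72, 0.886], [0.01, 0.849, 0.528, 0.749], [0.0, 0.0, 0.0, 1.0]]
0.014 0.1 [-5.65739005e-04  9.76997969e-01  2.13247791e-01 -1.65886154e-04]
```

View pics/top0.png

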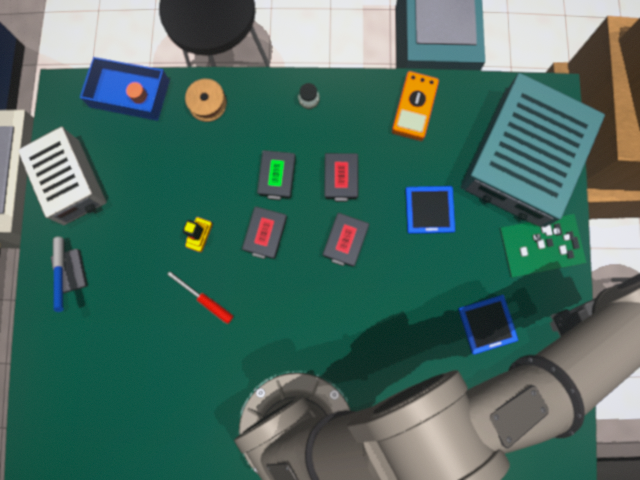

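View pics/side0.png

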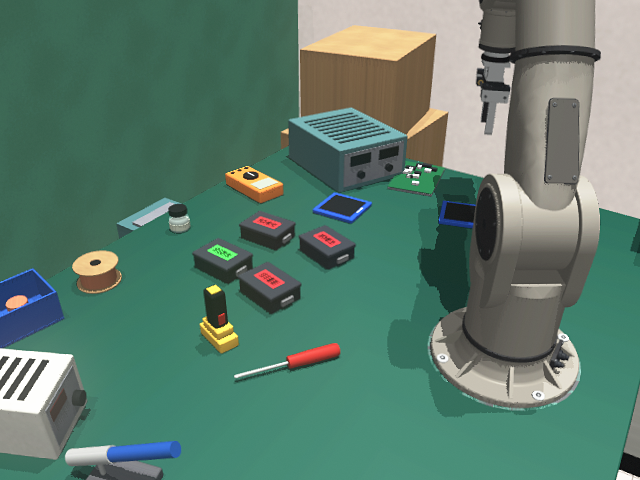

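The top view shows these candidates:
- **Scanner:** yellow at (198,234). The orange multimeter at (415,105) is not it.
- **Label:** the only green one is at (276,173). Red ones are at (341,175), (264,232) and (346,239), and the green PCB at (543,245) is no label.
- **Pads:** (430,209) and (489,324), plus a blue bin at (125,88) that is not a pad. Image left is +y, so the pad meant is (430,209).

The side view agrees: scanner at (217,320), green label at (222,252), pad at (342,207).

```bash
cat > h.py <<'E'
import cv2,numpy as np
from scipy.spatial.transform import Rotation as R
def ray(c,px,T=None):
    T=c["extrinsics"] if T is None else T
    u=cv2.undistortPoints(np.array(px,float).reshape(-1,1,2),c["K"],c["dist"]).reshape(-1,2)
    d=np.c_[u[:,0],-u[:,1],-np.ones(len(u))]@T[:3,:3].T
    return T[:3,3],d
def onplane(c,px,z,T=None):
    o,d=ray(c,px,T);return o+d*((z-o[2])/d[:,2])[:,None]
def blob(c,lo,hi,near,roi=60):
    hsv=cv2.cvtColor(c["color"],cv2.COLOR_RGB2HSV);m=cv2.inRange(hsv,np.array(lo),np.array(hi))
    k=np.zeros_like(m);x,y=near;k[max(0,y-roi):y+roi,max(0,x-roi):x+roi]=255
    m=cv2.morphologyEx(m&k,cv2.MORPH_CLOSE,np.ones((5,5)))
    cs,_=cv2.findContours(m,cv2.RETR_EXTERNAL,cv2.CHAIN_APPROX_NONE)
    return max(cs,key=cv2.contourArea)
def rect(P):
    r=cv2.minAreaRect((P[:,:2]*1000).astype(np.float32));(cx,cy),(w,h),a=r
    if w<h:w,h,a=h,w,a+90
    return np.array([cx,cy])/1000,(w,h),(a+90)%180-90   # centre, size mm, long-side heading deg
GREEN=((50,200,120),(70,255,255));BLUE=((105,150,80),(125,255,255));YEL=((22,140,90),(34,255,255))
def quat(yaw): # tool down, tool y at yaw+90 => tool x along yaw
    c,s=np.cos(yaw),np.sin(yaw)
    q=R.from_matrix(np.array([[c,s,0],[s,-c,0],[0,0,-1]])).as_quat();return q[[3,0,1,2]]
E
python3 - <<'E'
import pickle;from h import *
d=pickle.load(open("d0.pkl","rb"))
for n,g,p,y,pc in(("top",(276,173),(430,209),(198,234),38),("side",(222,252),(342,207),(217,320),60)):
    c=d[n]
    print(n,"label",rect(onplane(c,blob(c,*GREEN,g,25),.042)))
    print(" pad",rect(onplane(c,blob(c,*BLUE,p,38),.012)))
    b=blob(c,*YEL,y,50);print(" yel bbox",cv2.boundingRect(b),rect(onplane(c,b,.02)))
t=d["top"]["color"][195:275,150:250,::-1];s=d["side"]["color"][270:370,165:265,::-1]
cv2.imwrite("pics/crop.png",np.hstack([cv2.resize(t,(400,320),interpolation=2),cv2.resize(s,(320,320),interpolation=2)]))
E
```

```text
top label (array([0.64047687, 0.06764108]), (65.05097198486328, 31.22151756286621), -5.565223693847656)
 pad (array([ 0.55867438, -0.32672235]), (122.24346923828125, 121.83573913574219), -87.36074995994568)
 yel bbox (184, 217, 28, 35) (array([0.48512311, 0.27036713]), (83.1775894165039, 65.10481262207031), -18.360946655273438)Traceback (most recent call last):
  File "<stdin>", line 5, in <module>
  File "h.py", line 15, in blob
    return max(cs,key=cv2.contourArea)
ValueError: max() iterable argument is empty
```

```bash
sed -i 's/GREEN=((50,200,120)/GREEN=((50,150,110)/' h.py
python3 - <<'E'
import pickle;from h import *
d=pickle.load(open("d0.pkl","rb"))
t=d["top"]["color"][195:275,150:250,::-1];s=d["side"]["color"][270:370,165:265,::-1]
cv2.imwrite("pics/crop.png",np.hstack([cv2.resize(t,(400,320),interpolation=2),cv2.resize(s,(320,320),interpolation=2)]))
c=d["side"];print(cv2.cvtColor(c["color"],cv2.COLOR_RGB2HSV)[250,205:245:4].tolist())
for nm,f in(("label",lambda:rect(onplane(c,blob(c,*GREEN,(222,252),25),.042))),("pad",lambda:rect(onplane(c,blob(c,*BLUE,(342,207),38),.012)))):
    try:print(nm,f())
    except Exception as e:print(nm,e)
E
```

```text
[[102, 33, 99], [63, 138, 255], [62, 167, 205], [63, 149, 255], [62, 160, 237], [63, 150, 255], [63, 147, 234], [112, 28, 99], [103, 31, 99], [101, 28, 99]]
label (array([0.63395856, 0.07237569]), (66.03030395507812, 32.224037170410156), -5.070854187011719)
pad (array([ 0.54831378, -0.31159106]), (134.84884643554688, 125.65760803222656), -87.75282621383667)
```

View pics/crop.png

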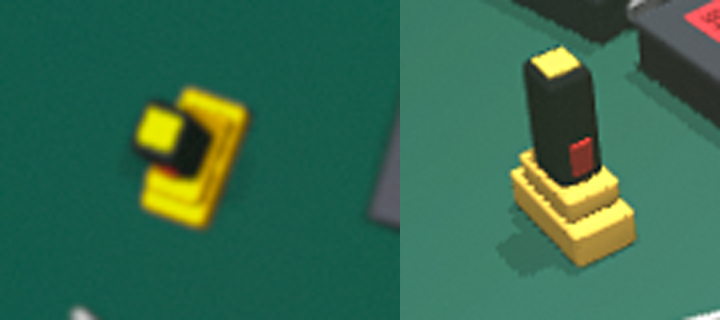

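The crop confirms the scanner: yellow cap at about (190,227) in the top view and (213,289) in the side view, black grip below it, and the head's long side at a heading of about -18°.

```bash
cat > s1.py <<'E'
import pickle;from h import *
from cell import env,eyes,status
d=pickle.load(open("d0.pkl","rb"))
o1,a=ray(d["top"],[(190,227.5)]);o2,b=ray(d["side"],[(213.4,289.4)]);a=a[0];b=b[0]
t=np.linalg.lstsq(np.c_[a,-b],o2-o1,rcond=None)[0];p=o1+a*t[0];q=o2+b*t[1];print("cap",p,q)
m=(p+q)/2
env.goto([m[0],m[1],.27],quat(np.radians(-18)));print(status.current_q(),status.current_t())
P=status.current_position();Q=status.current_ee_rot()
w=eyes.camera("wrist");pickle.dump((w,P,Q),open("w1.pkl","wb"))
print(P,Q,np.round(w["hand_eye"],3).tolist(),w["K"][0,0]);cv2.imwrite("pics/w1.png",w["color"][:,:,::-1])
E
python3 s1.py
```

```text
cap [0.4823183  0.2618744  0.11452273] [0.4816063  0.2613948  0.11428374]
[-1.15794521  0.19250245  0.63286986  1.8594652  -0.12535243  1.12927388
 -2.36610418] 3.25
[0.48231284 0.26100586 0.27000509] [ 4.29914588e-05  9.87609920e-01 -1.56928784e-01  4.35521916e-05] [[-0.0, 0.974, 0.227, 0.065], [1.0, 0.0, 0.001, -0.001], [0.0, 0.227, -0.974, -0.166], [0.0, 0.0, 0.0, 1.0]] 337.50105677851616
```

View pics/w1.png

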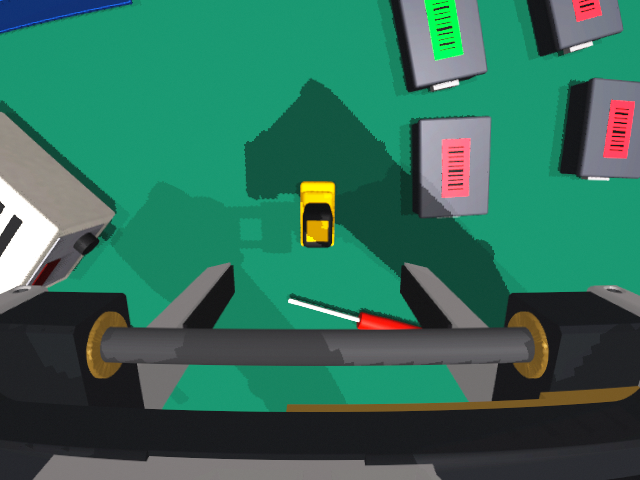

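The wrist view shows the scanner aligned with the fingers: head at (318,190), cap at (317,230). I'll measure the cap and the head's angle, then check reachability for the whole sequence in both grasp turns.

```bash
cat > s2.py <<'E'
import pickle;from h import *
from cell import env,eyes,status
w,P,Q=pickle.load(open("w1.pkl","rb"))
T=np.eye(4);T[:3,:3]=R.from_quat(Q[[1,2,3,0]]).as_matrix();T[:3,3]=P;T=T@w["hand_eye"]
print("cap",rect(onplane(w,blob(w,(18,140,90),(34,255,255),(317,232),16),.12,T)))
hsv=cv2.cvtColor(w["color"],cv2.COLOR_RGB2HSV);m=cv2.inRange(hsv,np.array((18,140,60)),np.array((34,255,255)))
E=[]
for v in range(186,202,3):
    xs=np.where(m[v,290:350])[0]+290
    e=onplane(w,[(xs[0],v),(xs[-1]+1,v)],.026,T);E.append(e);print(v,xs[0],xs[-1],e[:,:2].round(4).tolist())
E=np.array(E).mean(1)[:,:2];f=np.polyfit(E[:,0],E[:,1],1);print("head",E.mean(0),np.degrees(np.arctan(f[0])))
top=m[180:200,300:336].any(1).argmax()+180;print("far edge",onplane(w,[(318,top)],.026,T))
lab=rect(onplane(w,blob(w,*GREEN,(443,35),60),.042,T));print("label(w, maybe cut)",lab)
for off in(0,180):
    for p,y in(([.482,.261,.083],-18),([.640,.068,.225],-5.3),([.558,-.325,.095],-5.3),([.558,-.325,.095],-40)):
        q=env.ik(p,quat(np.radians(y+off)));print(off,y,None if q is None else np.round(q,2))
E
python3 s2.py
```

```text
cap (array([0.48136914, 0.26267535]), (29.966115951538086, 28.374706268310547), 71.92030334472656)
186 300 334 [[0.5211, 0.2708], [0.508, 0.2307]]
189 300 334 [[0.5177, 0.272], [0.5045, 0.2317]]
192 300 334 [[0.5142, 0.2731], [0.5011, 0.2328]]
195 300 334 [[0.5108, 0.2743], [0.4976, 0.2339]]
198 300 334 [[0.5073, 0.2755], [0.4941, 0.235]]
201 300 334 [[0.5039, 0.2766], [0.4906, 0.2361]]
head [0.50591638 0.25354268] -18.065844177571016
far edge [[0.52002079 0.2483091  0.026     ]]
label(w, maybe cut) (array([0.63731696, 0.06676556]), (62.82229232788086, 32.594581604003906), -4.9557342529296875)
0 -18 [-1.05  0.44  0.55  2.03 -0.33  0.75 -2.19]
0 -5.3 [-0.72  0.44  0.7   1.7  -0.31  1.11 -1.59]
0 -5.3 [-0.15  0.66  0.83  1.81 -0.6   0.94 -0.72]
0 -40 [-0.22  0.72  0.95  1.82 -0.7   0.98 -1.24]
180 -18 [ 0.18  0.6  -1.03  1.96  0.64  0.94  0.09]
180 -5.3 [ 0.52  0.56 -1.03  1.63  0.5   1.24  0.87]
180 -5.3 [ 1.14  0.74 -1.03  1.73  0.71  1.09  1.35]
180 -40 [ 0.13  0.54  0.4   1.8  -0.27  0.86  1.53]
```

The sizes fit: head 42 mm wide, heading -18°, centre about (0.482, 0.262). Grasping now.

```bash
cat > s3.py <<'E'
import pickle;from h import *
from cell import env,eyes,status
env.move_straight([.482,.2615,.083],quat(np.radians(-18)),.12)
env.command_gripper(0.0);print("w",status.current_gripper_width(),status.current_finger_force(),status.current_position())
p=status.current_position();env.move_straight([p[0],p[1],.24],speed=.12)
print(status.current_wrist_force(),status.current_gripper_width())
env.goto([.56,.068,.24],quat(np.radians(-5.3)));env.dwell(.2)
P=status.current_position();Q=status.current_ee_rot();w=eyes.camera("wrist");pickle.dump((w,P,Q),open("w2.pkl","wb"))
cv2.imwrite("pics/w2.png",w["color"][:,:,::-1]);print(P,Q,status.current_t())
E
python3 s3.py
```

```text
w 0.029801302509843766 29.976274967193604 [0.48195449 0.26145895 0.08294124]
[ 0.5590539  -0.39535128 -2.73882005] 0.029878552840168507
[0.55978028 0.06922959 0.23983304] [-1.80775874e-05  9.98970184e-01 -4.53712039e-02 -1.60322399e-04] 8.5583
```

View pics/w2.png

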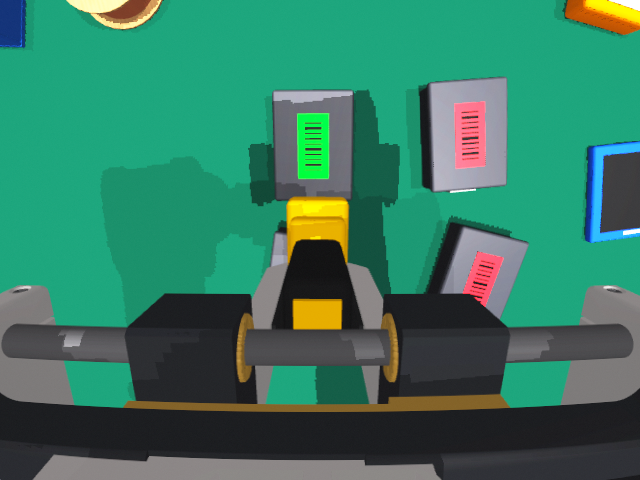

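The scanner is held straight, with its head's front edge at (318,199). The green label is fully visible at (313,146), so I'll measure it and aim.

```bash
cat > s4.py <<'E'
import pickle;from h import *
from cell import env,eyes,status
w,P,Q=pickle.load(open("w2.pkl","rb"))
T=np.eye(4);T[:3,:3]=R.from_quat(Q[[1,2,3,0]]).as_matrix();T[:3,3]=P;T=T@w["hand_eye"]
c,s,a=rect(onplane(w,blob(w,*GREEN,(313,146),40),.042,T));print("label",c,s,a)
fe=onplane(w,[(289,200),(347,200)],P[2]-.083+.026,T);print("head far edge",fe,fe.mean(0)[:2]-P[:2])
assert 60<s[0]<70 and abs(c-[.638,.069]).max()<.008
env.move_straight([*c,.225],quat(np.radians(a)),.08)
env.dwell(2.3);print(status.current_position(),status.current_ee_rot(),status.current_finger_force(),status.current_t())
env.move_straight([*c,.25],speed=.1)
env.goto([.50,-.325,.24],quat(np.radians(-5)));env.dwell(.2)
P=status.current_position();Q=status.current_ee_rot();w=eyes.camera("wrist");pickle.dump((w,P,Q),open("w3.pkl","wb"))
cv2.imwrite("pics/w3.png",w["color"][:,:,::-1]);print(P,status.current_gripper_width(),status.current_t())
E
python3 s4.py
```

```text
label [0.63904333 0.06752289] (66.47968292236328, 32.411781311035156) -4.872200012207031
head far edge [[0.60049881 0.08492247 0.18283304]
 [0.59700052 0.04665246 0.18283304]] [ 0.03896938 -0.00344212]
[0.63905207 0.067522   0.22501523] [-9.27520823e-06  9.99094314e-01 -4.25505774e-02  1.47204955e-06] 29.975667893886566 12.0167
[ 0.50060201 -0.32423092  0.23991241] 0.029776341793131506 14.2083
```

View pics/w3.png

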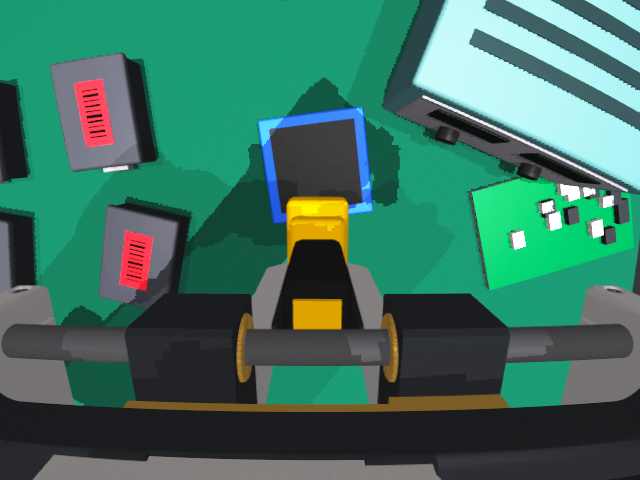

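The pad is in view with corners at about (258,121), (362,108), (372,212) and (273,222). The teal instrument stands to its right, so I'll check its height against the gripper body before lowering.

```bash
cat > s5.py <<'E'
import pickle;from h import *
w,P,Q=pickle.load(open("w3.pkl","rb"));d=pickle.load(open("d0.pkl","rb"))
T=np.eye(4);T[:3,:3]=R.from_quat(Q[[1,2,3,0]]).as_matrix();T[:3,3]=P;T=T@w["hand_eye"]
k=onplane(w,[(258,121),(362,108),(372,212),(273,222)],.012,T);print("pad",k.mean(0),np.linalg.norm(k-np.roll(k,1,0),axis=1),np.linalg.norm(k[0]-k[2]))
t=d["top"]["color"][60:230,455:615,::-1];s=d["side"]["color"][100:200,280:420,::-1]
cv2.imwrite("pics/inst.png",np.hstack([cv2.resize(t,(376,400)),cv2.resize(s,(420,400))]))
E
python3 s5.py
```

```text
pad [ 0.55732747 -0.32743299  0.012     ] [0.11590337 0.11693833 0.11785172 0.11779713] 0.166690273869748
```

View pics/inst.png

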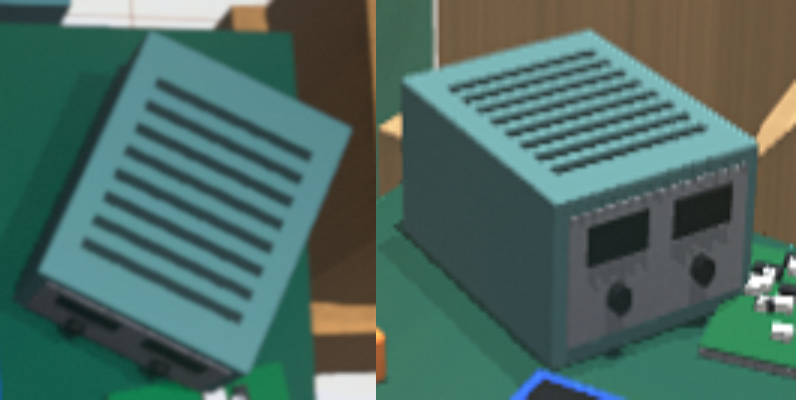

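The crop shows the instrument's near top corner at about (471,176) in the top view and (340,151) in the side view. I'll triangulate it and lower the scanner only if it clears the gripper body.

```bash
cat > s6.py <<'E'
import pickle;from h import *
from cell import env,eyes,status
d=pickle.load(open("d0.pkl","rb"))
o1,a=ray(d["top"],[(471.2,175.6)]);o2,b=ray(d["side"],[(340,151)]);a=a[0];b=b[0]
t=np.linalg.lstsq(np.c_[a,-b],o2-o1,rcond=None)[0];p=o1+a*t[0];q=o2+b*t[1];print("corner",p,q)
c=np.array([.558,-.327])
assert abs(p-q).max()<.02 and (p[2]<.15 or p[1]<c[1]-.12)
env.move_straight([*c,.24],speed=.1)
env.move_straight([*c,.105],speed=.1);env.dwell(.3)
f0=status.current_wrist_force()[2];z=.099
while z>.0905:
    env.move_straight([*c,z],speed=.02);env.dwell(.1);f=status.current_wrist_force()[2]-f0
    print(round(z,4),round(f,2),status.current_position()[2])
    if f>3:break
    z-=.001
env.dwell(.3);print(status.current_position(),status.current_finger_force(),status.current_t())
w=eyes.camera("wrist");cv2.imwrite("pics/w4.png",w["color"][:,:,::-1])
E
python3 s6.py
```

```text
corner [ 0.61917529 -0.41034505  0.12183569] [ 0.61738876 -0.41127204  0.12156111]
0.099 -0.42 0.09902946455732528
0.098 0.73 0.0980197518253679
0.097 -0.46 0.09699946097052922
0.096 0.32 0.09597588122645755
0.095 1.32 0.09500025145607713
0.094 16.0 0.09493411540869334
[ 0.55809262 -0.32718046  0.0949318 ] 29.997327625751495 19.3417
```

View pics/w4.png

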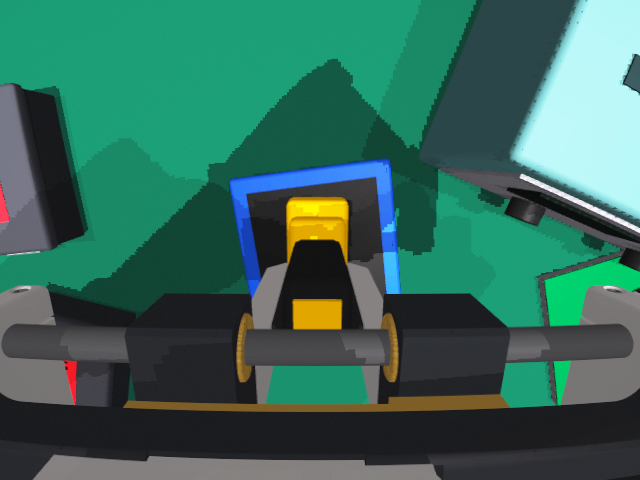

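The scanner stands centred on the pad, with its head's front edge at (318,199) between pad corners (232,180) and (388,160). Contact came at the expected height. Releasing now.

```bash
cat > s7.py <<'E'
from h import *
from cell import env,eyes,status
env.command_gripper(.08);env.dwell(.3)
p=status.current_position();env.move_straight([p[0],p[1],.27],speed=.1);env.dwell(.5)
P=status.current_position();Q=status.current_ee_rot();w=eyes.camera("wrist")
T=np.eye(4);T[:3,:3]=R.from_quat(Q[[1,2,3,0]]).as_matrix();T[:3,3]=P;T=T@w["hand_eye"]
print("cap",rect(onplane(w,blob(w,(18,140,90),(34,255,255),(317,232),20),.13,T)),status.current_finger_force(),status.current_t())
cv2.imwrite("pics/w5.png",w["color"][:,:,::-1])
E
python3 s7.py
```

```text
cap (array([ 0.55978918, -0.32636746]), (33.1200065612793, 31.83742332458496), -5.026847839355469) 0.0 23.0583
```

View pics/w5.png

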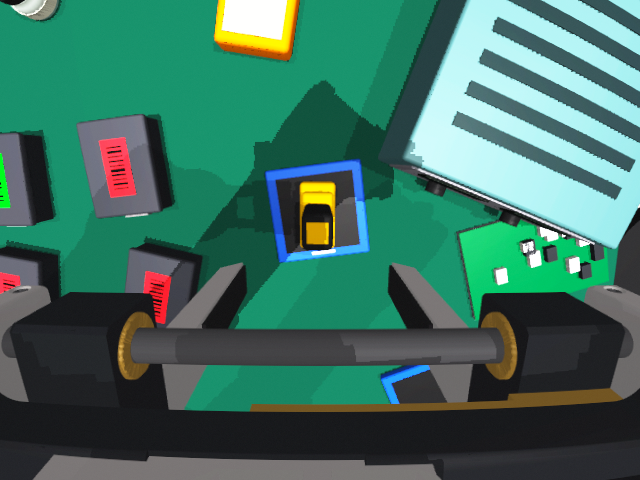

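The scanner stands free and upright at (317,215), in the middle of the pad, and the gripper is clear above it.

```bash
python3 -c "
from cell import finish_job
print(finish_job())"
```

```text
the job is handed in; nothing more can be done
None
```

I aimed the scanner at the green label for over two seconds, then set it upright on the middle of the left-hand blue pad, released it and handed the job in at about 23 s; the verdict was not shown.

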